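Film a moisture reading on a chair splat

TASK

Push the carriage with the chair splat along its slide to the middle station, so that the roller sits in the middle notch. Then take the moisture meter out of its stand and press its sprung ball head lightly into the middle of the ring sticker on the wood, about half way in and with the meter square to the sloping wood, and finish while holding it there for the camera. Leave the bottle, the sprayer and the carton where they stand.

Things in the scene. Friction and masses are not known exactly. Their poses are not given: they have to be found in the camera images.
- carriage (a joint): Carriage's travel along the slide in m: 0 first station, 0.100 middle, 0.200 last; grows along the slide's +y. It starts short of the middle. About 1 N friction. On its robot side a steel strip has three V notches, 14 mm wide, 100 mm apart, for a spring roller on the slide at mid length: within 5 mm of a station the roller pulls it home (4 N); pushing it out takes about 7 N.
- slide: Fixed slide, aluminium base 190 x 560 x 10 mm with two steel rails, running across in front of the robot. Origin: centre of its underside, on the table; y is the direction of travel (to the robot's left, turned up to 10 degrees), x points away from the robot. The roller bracket stands out to 158 mm on the robot side, 48 mm high. The carriage plate is 300 mm long, its top 48 mm above the table.
- handle (a point): Middle of the push handle's bar at the carriage's rear end (towards the first station): black bar 14 mm thick, 90 mm long along the slide's x, 115 mm above the table, on 10 mm steel legs at its ends that drop to 58 mm, then run forward to the plate. 34 mm are free between the bar and the end clip in front of it; nothing behind it. Frame as the slide's.
- splat: Brown wooden chair-back splat, 270 x 120 x 16 mm, fixed on a white foam wedge on the carriage, length along the slide, sloping 15 degrees with its low edge towards the robot; oval piercings leave a solid middle rib 36 mm wide. Origin: centre of its underside, 87 mm up; z square out of the wood, y along the slide, x up the slope. End clips, 122 to 144 mm from the middle, stand 9 mm proud.
- spot (a point): Centre of the ring sticker on the wood's upper face, on the rib's middle line, up to 70 mm from the splat's middle, 102 mm above the table. White paper ring, 24 mm outside, 14 mm inside (the plain rectangular label is not the spot). z points square out of the wood, leaning 15 degrees from vertical towards the robot; y along the slide.
- meter: Moisture meter, 165 mm long, about 0.18 kg, upright in its stand, ball down. Black body 36 (x) x 24 mm (y) from 55 to 165 mm above the origin, display on -y; below it a grey snout and a 20 mm steel ball on a sprung stem. Origin: ball's lowest point, head fully out; z up along the meter. In the stand the origin is 18 mm above the table, 1 mm play; the top 85 mm stand free; lifts straight out.
- tip (a point): Lowest point of the ball head; it moves with the head.
- sensor_head (a joint): How far the ball head is pushed into the meter in m: 0 fully out, 0.010 fully in. The spring takes 0.4 N per mm, 4 N fully in.
- stand: Fixed desk stand of the meter: steel foot 100 x 90 x 10 mm, grey plastic socket 56 x 40 mm, 98 mm high. Origin: centre of its underside on the table; its axes are the meter's.
- green_bottle: Green glass bottle, 60 mm diameter, 236 mm high, standing beyond the work. Bystander. Origin: centre of its underside.
- sprayer: White spray bottle with trigger head, 80 mm diameter, 240 mm high, standing beyond the work. Bystander. Origin: centre of its underside.
- carton: Small blue and brown carton, 55 x 75 x 70 mm, behind the slide. Bystander. Origin: centre of its underside.
Mind the look-alikes: they are no part of the job. Leave any orange look-alike of the stand alone.

How it is judged (in metres and radians):
On the way, in this order (a step that is already met when the one before it is completed fails the run):
1. the carriage rests at the middle station, the meter not yet on the wood (value of joint carriage between 0.096 and 0.104 m and velocity of joint carriage between -0.01 and 0.01 m/s and contact force between meter and splat below 0.05 N), for 0.3 s.
2. the ball head is pressed lightly on the ring's middle, the meter square to the wood (distance between tip and spot below 0.007 m and angle between the z axis of meter and the z axis of spot, either way round below 0.13 rad and value of joint sensor_head between 0.002 and 0.0085 m and contact force between meter and splat between 0.5 and 6 N), for 1 s.
At the end, for the whole second after the job is handed in: The fingers hold the meter still, out of its stand, with the ball's lowest point within 7 mm of the ring's centre, the head pushed in 2 to 8.5 mm of its 10 mm (0.5 to 6 N on the wood), the meter within 0.13 rad (7.5 degrees) of square to the wood, and the carriage within 4 mm of the middle station (all of step 2 and value of joint carriage between 0.096 and 0.104 m and contact force between the fingers and meter above 1 N and contact force between meter and stand below 0.05 N and linear speed of meter below 0.02 m/s); the arm keeps its last pose, push and grip.
It fails at once if the meter is jabbed onto the wood (over 12 N) (contact force between meter and splat above 12 N).
It fails at once if the green bottle is shifted more than 30 mm or tipped (distance of green_bottle from where it was at the start of the episode above 0.03 m or angle between green_bottle's own z axis and vertical above 0.4 rad).
It fails at once if the sprayer is shifted more than 30 mm or tipped (distance of sprayer from where it was at the start of the episode above 0.03 m or angle between sprayer's own z axis and vertical above 0.4 rad).
It fails at once if the carton is shifted more than 30 mm or tipped (distance of carton from where it was at the start of the episode above 0.03 m or angle between carton's own z axis and vertical above 0.4 rad).
It also fails if it takes over 67 s, if anything falls off the work surface, if the arm or the gripper's body presses on something with over 40 N, if the wrist force passes 120 N, or if a joint passes its speed limit or range.

ROBOT

A 6-joint arm with a two-finger parallel gripper is mounted at the origin on the work surface. World frame = base frame: x ahead of the robot, y to its left, z up, the work surface at z = 0. Lengths are in mm, angles in rad, forces in N, time in s.
With the tool pointing down it reaches from about 350 to 925 mm from the base axis. Payload 6.4 kg.
Tool frame: the origin (TCP) lies at the very end of the fingers, on their centre line; the grasp point (between the pads) lies 19 mm behind it (manip.grasp_offset is the distance from the TCP to the grasp point, in mm); z points along the fingers, x is the direction in which the jaws open and shut, and the axes are right-handed (so a half turn about z gives the same grasp; the last joint's range is limited). The gripper opens to 94 mm and grips with 3 to 60 N. Pads are 16 mm wide; open, the fingers measure 119 mm over their backs; the gripper's body (75 mm by 177 mm) begins 78 mm behind the grasp point.
Start: joints at [-1.297, 0.245, 1.558, -0, 1.339, -0.174], TCP at [281.445, -585.92, 166.255] pointing down, gripper open.
Joint ranges: [-3.13, 3.13], [-1.02, 2.26], [0.13, 2.54], [-0.95, 4.09], [0.21, 2.88], [-2.74, 2.74]. Speed limits (rad/s): [2.57, 2.57, 3.14, 3.14, 3.14, 3.14].

INTERFACE

Orientations are given as a unit quaternion [w, x, y, z].
In Python, from bench import sensors, eyes, workorder, search_frame, manip gives the robot as it stands.
- The arm moves only by the tool carry_out, never from a script. Its argument "motion" is a list of rows, each a list of 7 numbers: the shift along the tool's x, y, z in m, then the turn, a rotation vector about the tool's x, y, z in rad, then the gripper's target within -1 to 1 (fully open at 1, half-way at 0, shut at -1). A call has exactly 5 rows; each row is the pose to reach, as a shift and turn from the pose commanded when the call began, along the tool's axes at that moment; what a row does not reach only later rows make up. A row lasts 1/8 s, in which the tool goes at most 62.5 mm and 10.7 degrees, less where a joint would pass 70% of its speed; a pose out of reach is approached as far as the arm can. A call with a gripper value outside its range is refused whole. The fingers move at their own pace and stop on an object; the grip force is fixed at half the most. Time passes only in rows, so rows that repeat a pose let the fingers close, or fill a call up. It gives the time, the measured TCP pose, the force and the opening at its end, in the units of the state.
- sensors.sense(): the state, without advancing time (a new reading comes with each control period).
- eyes.camera(name): name is "scene" or "top" or "wrist"; returns a dict with "img" (480x640x3 uint8, red, green, blue), "fx", "fy", "cx", "cy" (pixels), "R" (3x3) and "t" (3): a world point X has camera coordinates R X + t; the wrist camera has in their place "tool_from_camera" (4x4, takes a point from camera to tool coordinates, whose origin is the TCP and whose axes are the tool frame's). Camera axes: x right, y down, z forward; pixel columns grow to the right and rows downward; lengths in mm; the calibration is good to about 2 mm. The wrist camera is an equidistant fisheye: a pixel r from the principal point sees the ray r / f radians off the axis. A picture is of the moment at which its call begins: read the wrist's pose just before it. There is no depth.
- workorder.sign_off(): hands the job in, once; it reports no verdict.
Trained networks look in a picture, given as the dict that the camera call returned (one of the last four; its "shot" number tells which), for a name from the list of things; names that differ only in an ending like _2 or _b are one class to them, and where a whole thing is asked for, a point or a joint stands for the part that bears it (a point fixed in the world has none). Each returns a list of dicts, best first, with "score" (0 to 1); they miss things now and then, are a little off and sometimes report something else, mostly with a low value. They report only what shows in the picture. A call takes as long as a camera call. They do not tell look-alikes from the thing itself.
- search_frame(picture, thing): "centre" ([x, y, z] in mm, in the coordinates of the camera as it stood for that picture, good to about 4 mm: the middle of the surface that is visible of it).
The state is a dict: "time": time; "qpos": joint angles; "qd": joint speeds; "joint_torque": joint torques, N m; "ee_pos": TCP position; "orientation": TCP orientation; "contact_force": force on the tool from outside, world axes, zero at the start; "ft_torque": the same for the moment, N m; "gripper_width": opening from 0.0 (shut) to 1.0 (fully open).
Only numpy, scipy, OpenCV 4.12 (cv2) and the standard library are available. Lean on these libraries where they do the work, as an engineer would, in place of code of your own. Each camera call takes 0.05 s, during which the arm holds its last target. There are 200 camera calls.

## Working session

There is one attempt and no reset: what is moved stays moved. The work goes in short steps, Python scripts to look and compute and a tool call to move; the robot and the scene stay as the last step left them, time stands still between calls to the robot, and variables do not carry over. Pictures are saved under pics/ and viewed, about 8 in all and at most 12, crops included, and the job is handed in when it is done.

Besides the shell and the picture viewer there is one more tool, called after "Request:" as a command line: name --pt "numbers of a row" for each row, then --argument value for the rest. carry_out: Moves the arm, as the interface text tells. Its arguments: {"type":"object","properties":{"motion":{"type":"array"}},"required":["motion"]}

```bash
mkdir -p pics; cat > h.py <<'E'
import numpy as np, cv2
from scipy.spatial.transform import Rotation as Ro
from bench import sensors, eyes, workorder, search_frame, manip
def world(p,c): return np.array(p['R']).T@(np.array(c)-np.array(p['t']))
def proj(p,X):
    c=np.array(p['R'])@np.array(X,float)+np.array(p['t']); return c[0]/c[2]*p['fx']+p['cx'], c[1]/c[2]*p['fy']+p['cy']
def atz(p,u,v,z):
    R=np.array(p['R']);o=-R.T@np.array(p['t']);d=R.T@np.array([(u-p['cx'])/p['fx'],(v-p['cy'])/p['fy'],1]);return o+d*(z-o[2])/d[2]
def save(p,n): cv2.imwrite('pics/'+n,cv2.cvtColor(p['img'],cv2.COLOR_RGB2BGR))
def tool():
    s=sensors.sense(); q=s['orientation']; return np.array(s['ee_pos']),Ro.from_quat([q[1],q[2],q[3],q[0]]),s
E
python3 - <<'E'
from h import *
p,R,s=tool();print(s['time'],p,R.as_matrix().round(3),s['gripper_width'])
for n in ['scene','top']:
    c=eyes.camera(n);save(c,n+'0.png')
    for t in ['meter','stand','handle','spot','slide','splat','carton','green_bottle','sprayer','carriage']:
        try:
            for r in search_frame(c,t)[:3]: print(n,t,round(r['score'],2),world(c,r['centre']).round(0),np.round(proj(c,world(c,r['centre']))))
        except Exception as e: print(t,e)
E
```

```text
0.0 [ 281.25495598 -585.26720012  165.17161528] [[ 0.433 -0.901 -0.001]
 [-0.901 -0.433  0.002]
 [-0.002 -0.    -1.   ]] 0.9986694992728367
scene meter 0.59 [447. 329. 148.] [410. 153.]
scene stand 0.97 [459. 321.  23.] [405. 192.]
scene stand 0.96 [344. 146.  27.] [325. 185.]
scene stand 0.69 [ 537. -118.  105.] [261. 257.]
scene handle 0.84 [ 580. -138.  100.] [261. 276.]
scene spot 0.6 [ 750. -262.  153.] [235. 350.]
scene slide 0.87 [565. -73.  47.] [287. 273.]
scene splat 0.9 [ 553. -135.  103.] [257. 265.]
scene carton 0.73 [745. 106.  69.] [395. 296.]
scene green_bottle 0.8 [690. 317. 121.] [463. 229.]
scene green_bottle 0.74 [458. 320.  21.] [404. 192.]
scene sprayer 0.75 [ 751. -266.  153.] [234. 351.]
scene carriage 0.89 [ 582. -139.   96.] [262. 277.]
top meter 0.97 [439. 330. 164.] [117. 306.]
top stand 0.83 [328. 152.  12.] [244. 369.]
top stand 0.7 [435. 322.  11.] [158. 312.]
top handle 0.78 [ 533. -134.   93.] [401. 254.]
top spot 0.55 [522. -43.  49.] [349. 264.]
top slide 0.86 [525. -45.  43.] [349. 263.]
top splat 0.55 [ 541. -128.  102.] [398. 249.]
top carton 0.82 [732. 110.  69.] [268. 153.]
top green_bottle 0.8 [667. 322. 139.] [140. 174.]
top sprayer 0.57 [ 712. -248.  162.] [472. 144.]
top carriage 0.92 [ 534. -135.   93.] [402. 253.]
top carriage 0.41 [ 712. -248.  158.] [471. 144.]
```

View pics/scene0.png

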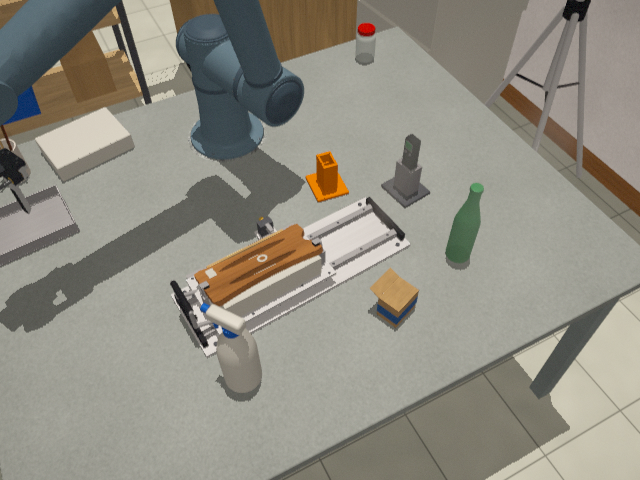

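View pics/top0.png

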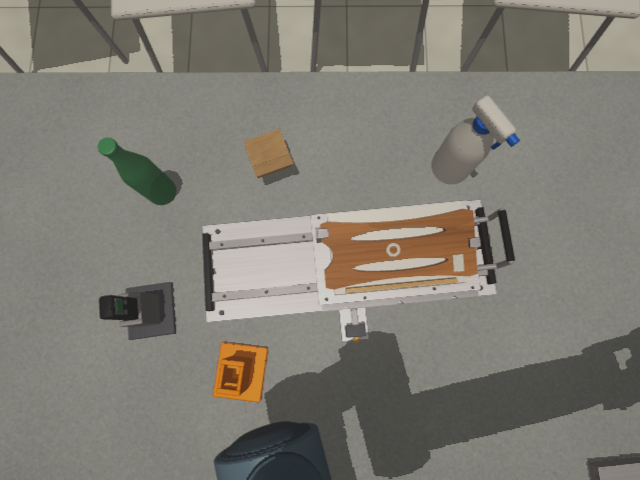

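The pictures show the ring at (393,250) in top, the handle bar from (501,211) to (511,261), and the meter's top at (118,307) in its grey stand.

```bash
python3 - <<'E'
from h import *
c=eyes.camera('top')
for n,u,v,z in [('ring',393,250,102),('barA',501,211,122),('barB',511,261,122),('c1',203,226,10),('c2',479,202,10),('c3',495,295,10),('c4',209,321,10),('plateL1',314,216,48),('plateL2',322,309,48),('rollerbr',354,330,48),('metertop',118,307,183),('foot1',126,286,10),('foot2',172,283,10),('foot3',175,333,10),('foot4',129,339,10),('splatL',320,225,100),('splatLb',327,290,90),('splatR',472,211,110),('splatRb',478,277,90)]:
    print(n,atz(c,u,v,z).round(1))
im=cv2.cvtColor(c['img'],cv2.COLOR_RGB2BGR)
a=cv2.resize(im[190:350,300:530],None,fx=2.6,fy=2.6,interpolation=3)
b=cv2.resize(im[270:350,90:190],None,fx=2.6,fy=2.6,interpolation=3)
o=np.zeros((a.shape[0]+b.shape[0],a.shape[1],3),np.uint8);o[:a.shape[0]]=a;o[a.shape[0]:,:b.shape[1]]=b
# wrist matrix
w=eyes.camera('wrist');print(w['tool_from_camera'],w['fx'],w['cx'],w['cy'])
sc=eyes.camera('scene')
print('cam scene pos',-np.array(sc['R']).T@sc['t'],'top',-np.array(c['R']).T@c['t'])
b2=cv2.resize(cv2.cvtColor(sc['img'],cv2.COLOR_RGB2BGR)[120:220,370:450],None,fx=2.6,fy=2.6)
o=np.vstack([o,np.zeros((60,o.shape[1],3),np.uint8)]);o[a.shape[0]:a.shape[0]+260,300:508]=b2[:o.shape[0]-a.shape[0]]
cv2.imwrite('pics/crop.png',o);print(o.shape, manip.grasp_offset)
E
```

```text
ring [ 538.7 -118.6  102. ]
barA [ 603.8 -305.1  122. ]
barB [ 516.2 -315.1  122. ]
c1 [603.3 243.9  10. ]
c2 [ 651.9 -309.    10. ]
c3 [ 466.2 -326.7   10. ]
c4 [417.2 222.6  10. ]
plateL1 [614.   21.6  48. ]
plateL2 [438.4   6.4  48. ]
rollerbr [400.7 -51.7  48. ]
metertop [436.8 318.7 183. ]
foot1 [484.  387.5  10. ]
foot2 [489.8 298.3  10. ]
foot3 [394.7 286.3  10. ]
foot4 [383.6 373.1  10. ]
splatL [584.4   9.6 100. ]
splatLb [469.8  -2.6  90. ]
splatR [ 607.1 -259.   110. ]
splatRb [ 492.4 -268.4   90. ]
[[ 9.99999892e-01 -4.57406509e-04 -8.40605013e-05  4.01416159e-01]
 [ 4.62636070e-04  9.59934225e-01  2.80225033e-01 -8.17323127e+01]
 [-4.74842023e-05 -2.80225042e-01  9.59934333e-01 -2.18632260e+02]
 [ 0.00000000e+00  0.00000000e+00  0.00000000e+00  1.00000000e+00]] 371.64829954431775 316.38200463825916 235.6005873087582
cam scene pos [1283.16858555 -352.92021652 1133.65204604] top [409.9784256    2.07671396 861.68889314]
(684, 598, 3) 18.8
```

View pics/crop.png

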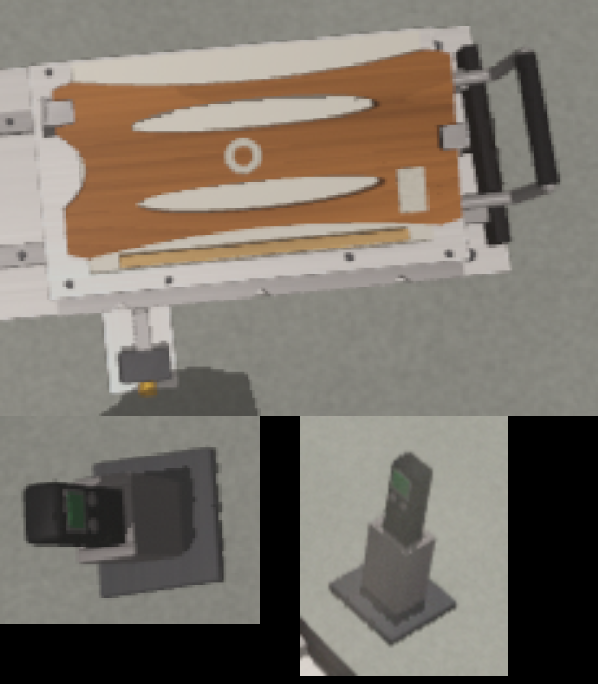

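```bash
cat >> h.py <<'E'
yaw=np.deg2rad(5.05); C=np.array([534.65,-42.3,0])
Ys=np.array([-np.sin(yaw),np.cos(yaw),0]); Xs=np.array([np.cos(yaw),np.sin(yaw),0])
def sl(x,y,z): return C+x*Xs+y*Ys+np.array([0,0,z])
def tosl(P): d=np.array(P)-C; return np.array([d@Xs,d@Ys,d[2]])
def mat(xd,zd):
    z=np.array(zd,float)/np.linalg.norm(zd); x=np.array(xd,float); x-=z*(x@z); x/=np.linalg.norm(x)
    return Ro.from_matrix(np.array([x,np.cross(z,x),z]).T)
def row(P,Rt):
    p,R,s=tool(); print('t',round(s['time'],2),'F',np.round(s['contact_force'],2),'w',round(s['gripper_width'],3))
    print('row', (R.inv().apply(np.array(P)-p)/1000).round(4), (R.inv()*Rt).as_rotvec().round(4))
E
python3 - <<'E'
from h import *
row(sl(0,-330,150),mat(-Ys,[0,0,-1]))
E
```

```text
t 1.25 F [ 0.15 -0.45 -0.12] w 1.0
row [-0.0715 -0.3475  0.0163] [0.000e+00 1.000e-04 3.597e-01]
```

Request:
carry_out --pt "-0.0715 -0.3475 0.0163 0 0 0.36 -1" --pt "-0.0715 -0.3475 0.0163 0 0 0.36 -1" --pt "-0.0715 -0.3475 0.0163 0 0 0.36 -1" --pt "-0.0715 -0.3475 0.0163 0 0 0.36 -1" --pt "-0.0715 -0.3475 0.0163 0 0 0.36 -1"

```text
time: 1.88
ee_pos: [530.3, -396.2, 152.1]
orientation: [0.0, 0.737, -0.675, 0.0]
contact_force: [0.2, 0.1, 0.2]
gripper_width: 0.502
```

Request:
carry_out --pt "0 0 0 0 0 0 -1" --pt "0 0 0 0 0 0 -1" --pt "0 0 0 0 0 0 -1" --pt "0 0 0 0 0 0 -1" --pt "0 0 0 0 0 0 -1"

```text
time: 2.5
ee_pos: [528.3, -398.3, 152.1]
orientation: [0.0, 0.737, -0.676, 0.0]
contact_force: [0.9, -0.6, 0.8]
gripper_width: 0.007
```

```bash
python3 - <<'E'
from h import *
row(sl(0,-330,92),mat(-Ys,[0,0,-1]))
p,R,s=tool();print(p,tosl(p))
E
```

```text
t 2.5 F [ 0.87 -0.63  0.83] w 0.007
row [-0.0241 -0.0377  0.0601] [-0.0001 -0.0001 -0.0017]
[ 528.26217458 -398.27973433  152.07005648] [ -37.69816465 -354.03562526  152.07005648]
```

Request:
carry_out --pt "-0.024 -0.038 0.02 0 0 0 -1" --pt "-0.024 -0.038 0.06 0 0 0 -1" --pt "-0.024 -0.038 0.06 0 0 0 -1" --pt "-0.05 -0.038 0.06 0 0 0 -1" --pt "-0.06 -0.038 0.06 0 0 0 -1"

```text
time: 3.12
ee_pos: [561.8, -334.7, 93.8]
orientation: [-0.0, 0.737, -0.675, 0.001]
contact_force: [0.3, 0.9, 0.4]
gripper_width: 0.005
```

```bash
python3 - <<'E'
from h import *
p,R,s=tool();print(s['time'],p,tosl(p),s['contact_force'])
c=eyes.camera('top');save(c,'top1.png');s0=eyes.camera('scene')
a=c['img'][180:360,280:560];b=s0['img'][180:370,140:420]
cv2.imwrite('pics/c1.png',cv2.resize(cv2.cvtColor(np.vstack([a,b]),cv2.COLOR_RGB2BGR),None,fx=1.6,fy=1.6))
E
```

```text
3.125 [ 561.7771397  -334.69547911   93.76179057] [   1.28371158 -293.6483441    93.76179057] [0.33787064 0.8776207  0.43284345]
```

View pics/c1.png

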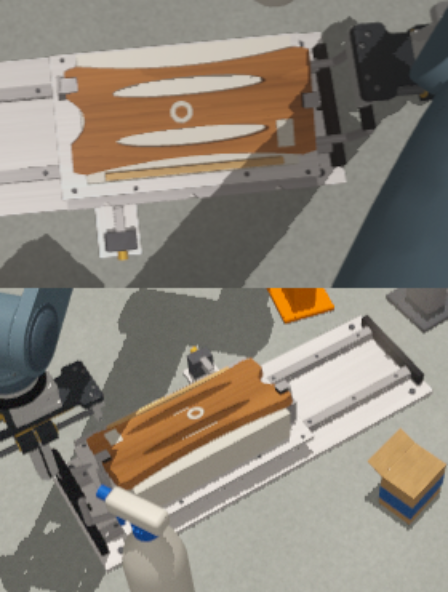

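The fingers are just behind the bar and the carriage hasn't moved. Pushing.

Request:
carry_out --pt "-0.018 0 0 0 0 0 -1" --pt "-0.035 0 0 0 0 0 -1" --pt "-0.05 0 0 0 0 0 -1" --pt "-0.06 0 0 0 0 0 -1" --pt "-0.066 0 0 0 0 0 -1"

```text
time: 3.85
ee_pos: [555.7, -268.0, 92.0]
orientation: [0.0, 0.738, -0.675, 0.0]
contact_force: [0.0, 0.1, 0.5]
gripper_width: 0.007
```

```bash
cat >> h.py <<'E'
def ringtop(c,guess=None):
    g=cv2.cvtColor(c['img'],cv2.COLOR_RGB2HSV); m=((g[...,1]<70)&(g[...,2]>120)).astype(np.uint8)
    n,l,st,ce=cv2.connectedComponentsWithStats(m)
    for i in range(1,n):
        x,y,w,h,a=st[i]
        if 8<w<24 and 8<h<24 and 40<a<250 and m[int(round(ce[i][1])),int(round(ce[i][0]))]==0:
            P=atz(c,ce[i][0],ce[i][1],102); print('ring',ce[i].round(1),st[i],P.round(1),tosl(P).round(1))
E
python3 - <<'E'
from h import *
p,R,s=tool();print(s['time'],p,tosl(p),s['contact_force'])
c=eyes.camera('top');ringtop(c)
E
```

```text
3.85 [ 555.65033547 -267.98667077   91.9912066 ] [   1.05273642 -226.65916968   91.9912066 ] [0.03493168 0.06774211 0.48772496]
ring [392.8 249.3] [386 243  14  14 103] [ 540.  -118.3  102. ] [ -1.4 -76.2 102. ]
```

```bash
python3 - <<'E'
from h import *
c=eyes.camera('top');s0=eyes.camera('scene')
a=c['img'][180:340,280:560];b=s0['img'][200:370,140:420]
cv2.imwrite('pics/c2.png',cv2.resize(cv2.cvtColor(np.vstack([a,b]),cv2.COLOR_RGB2BGR),None,fx=1.8,fy=1.8))
ringtop(c)
E
```

```text
ring [392.8 249.3] [386 243  14  14 103] [ 540.  -118.3  102. ] [ -1.4 -76.2 102. ]
```

View pics/c2.png

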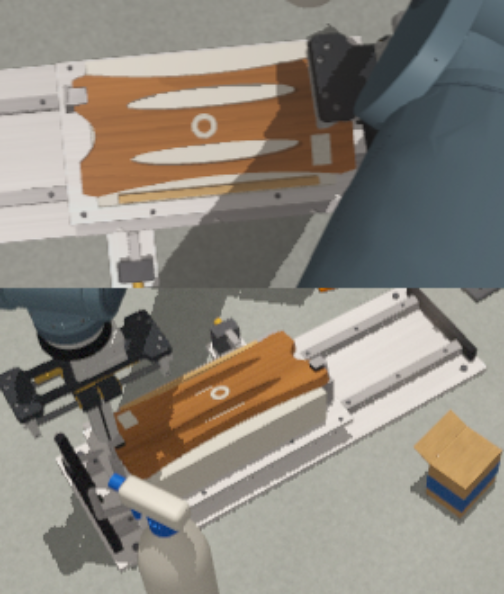

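```bash
python3 - <<'E'
from h import *
p,R,s=tool();print(p,s['time'])
c=eyes.camera('top');s0=eyes.camera('scene')
for n,P in [('barA',[603.8,-305.1,122]),('barB',[516.2,-315.1,122]),('tcp',p),('tip+100',p+[0,0,100]),('ring',[539,-118,102])]:
    print(n,np.round(proj(s0,P)),np.round(proj(c,P)))
o0=cv2.imread('pics/scene0.png')[250:370,150:300]; o1=cv2.cvtColor(s0['img'],cv2.COLOR_RGB2BGR)[250:370,150:300]
w=eyes.camera('wrist');wi=cv2.cvtColor(w['img'],cv2.COLOR_RGB2BGR)
o=cv2.resize(np.hstack([o0,o1]),None,fx=2.6,fy=2.6,interpolation=3)
wi=cv2.resize(wi,(370,280));q=np.zeros((280,o.shape[1],3),np.uint8);q[:,:370]=wi
cv2.imwrite('pics/c3.png',np.vstack([o,q]))
E
```

```text
[ 555.73124676 -268.68265199   92.04882886] 4.0
barA [191. 309.] [501. 211.]
barB [172. 280.] [511. 261.]
tcp [202. 293.] [476. 241.]
tip+100 [193. 265.] [498. 229.]
ring [262. 258.] [393. 250.]
```

View pics/c3.png

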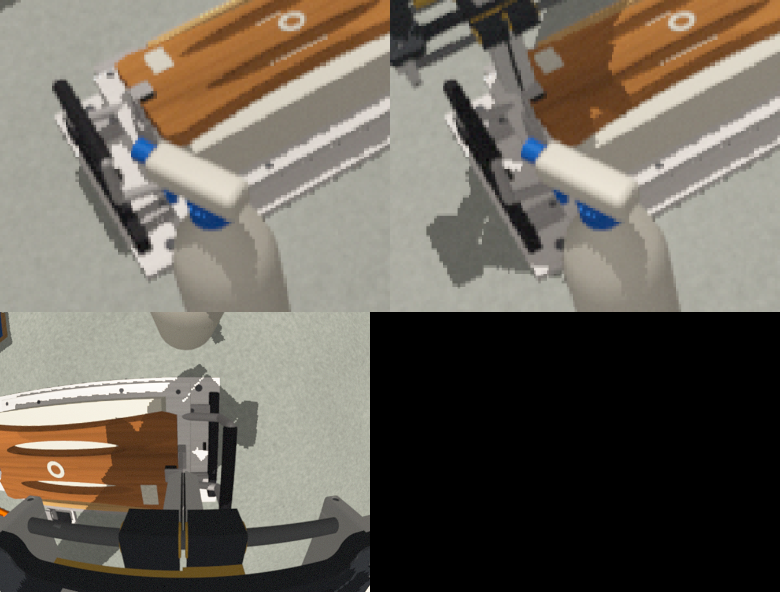

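```bash
python3 - <<'E'
from h import *
p,R,s=tool();print(p,tosl(p),s['contact_force'],s['joint_torque'])
w=eyes.camera('wrist');wi=cv2.cvtColor(w['img'],cv2.COLOR_RGB2BGR);T=np.array(w['tool_from_camera'])
for t in ['handle','spot','splat','carriage']:
    for r in search_frame(w,t)[:2]:
        X=p+R.apply((T@np.r_[r['centre'],1])[:3]);print(t,r['score'],X.round(0),tosl(X).round(0))
def pw(X):
    c=np.linalg.inv(T)@np.r_[R.inv().apply(np.array(X)-p),1];c=c[:3];th=np.arctan2(np.hypot(c[0],c[1]),c[2]);d=c[:2]/np.hypot(c[0],c[1]);return np.r_[w['cx'],w['cy']]+d*th*w['fx']
for n,P in [('tcp',p),('ring',sl(-1.4,-76.2,102)),('barA',[603.8,-305.1,122]),('barB',[516.2,-315.1,122])]: print(n,pw(P).round())
cv2.imwrite('pics/w1.png',cv2.resize(wi[100:400,220:480],None,fx=2,fy=2,interpolation=3))
E
```

```text
[ 555.69207131 -269.15182234   92.01315372] [   0.99174773 -227.82347224   92.01315372] [0.40442109 0.00487903 0.5149177 ] [ 1.47551335e-01 -3.97798526e+01 -2.95763898e+01  6.00628881e-02
 -4.29163116e-02 -1.85816439e-04]
handle 0.93 [ 571. -177.  103.] [  25. -138.  103.]
spot 0.81 [ 540. -114.  104.] [ -1. -72. 104.]
splat 0.75 [ 557. -175.  103.] [  11. -134.  103.]
carriage 0.93 [ 575. -179.  100.] [  28. -140.  100.]
carriage 0.55 [ 537. -119.  108.] [ -4. -76. 108.]
tcp [316. 263.]
ring [ 95. 269.]
barA [392. 203.]
barB [386. 347.]
```

View pics/w1.png

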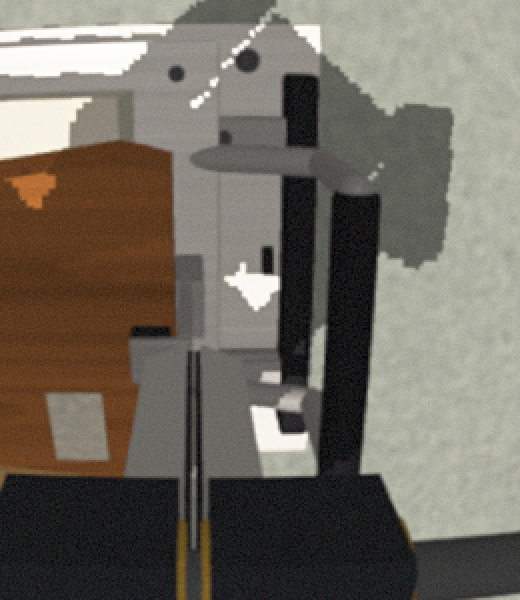

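Request:
carry_out --pt "-0.003 0 0 0 0 0 -1" --pt "-0.006 0 0 0 0 0 -1" --pt "-0.009 0 0 0 0 0 -1" --pt "-0.012 0 0 0 0 0 -1" --pt "-0.012 0 0 0 0 0 -1"

```text
time: 5.03
ee_pos: [554.6, -256.5, 92.0]
orientation: [0.0, 0.738, -0.675, -0.0]
contact_force: [-0.2, -0.8, -0.6]
gripper_width: 0.006
```

```bash
python3 - <<'E'
from h import *
p,R,s=tool();print(s['time'],p,tosl(p),s['contact_force'],s['ft_torque'])
c=eyes.camera('top');save(c,'top3.png');ringtop(c)
d=cv2.absdiff(cv2.imread('pics/top1.png'),cv2.imread('pics/top3.png'))[215:310,200:420].max(2);print((d>40).sum())
for n in ['top0','top1','top3']:
    c['img']=cv2.cvtColor(cv2.imread(f'pics/{n}.png'),cv2.COLOR_BGR2RGB);ringtop(c)
E
```

```text
5.025 [ 554.57100845 -256.50993894   91.95803381] [   0.987839   -215.1319797    91.95803381] [-0.22494568 -0.77899408 -0.56354525] [ 0.01464643  0.00947567 -0.04933298]
ring [392.9 249.3] [386 243  14  14 104] [ 539.9 -118.4  102. ] [ -1.5 -76.3 102. ]
656
ring [392.8 249.4] [386 243  14  14 102] [ 539.9 -118.3  102. ] [ -1.5 -76.2 102. ]
ring [392.8 249.4] [386 243  14  14 102] [ 539.9 -118.3  102. ] [ -1.5 -76.2 102. ]
ring [392.9 249.3] [386 243  14  14 104] [ 539.9 -118.4  102. ] [ -1.5 -76.3 102. ]
```

Request:
carry_out --pt "0 0 -0.05 0 0 0 -1" --pt "0.05 0 -0.07 0 0 0 -1" --pt "0.1 0 -0.07 0 0 0 -1" --pt "0.12 0 -0.05 0 0 0 -1" --pt "0.12 0 0.0 0 0 0 -1"

```text
time: 5.7
ee_pos: [566.9, -380.2, 94.5]
orientation: [0.0, 0.737, -0.676, 0.004]
contact_force: [0.4, -0.3, -0.1]
gripper_width: 0.003
```

Request:
carry_out --pt "0 0 0.01 0 0 0 -1" --pt "0 0 0.024 0 0 0 -1" --pt "0 0 0.024 0 0 0 -1" --pt "-0.01 0 0.024 0 0 0 -1" --pt "-0.02 0 0.024 0 0 0 -1"

```text
time: 6.32
ee_pos: [564.0, -356.0, 69.3]
orientation: [-0.0, 0.738, -0.675, 0.001]
contact_force: [-0.2, -0.7, -0.2]
gripper_width: 0.005
```

```bash
python3 - <<'E'
from h import *
p,R,s=tool();print(s['time'],p,tosl(p),s['contact_force'],s['ft_torque'])
c=eyes.camera('top');ringtop(c);sc=eyes.camera('scene');w=eyes.camera('wrist')
a=cv2.resize(cv2.cvtColor(sc['img'],cv2.COLOR_RGB2BGR)[210:360,130:280],None,fx=2.6,fy=2.6,interpolation=3)
b=cv2.resize(cv2.cvtColor(w['img'],cv2.COLOR_RGB2BGR)[150:345,200:395],None,fx=2,fy=2,interpolation=3)
cv2.imwrite('pics/c4.png',np.hstack([a,b])); print('tcp in scene crop',(np.array(proj(sc,p))-[130,210])*2.6)
E
```

```text
6.325 [ 563.98735197 -356.0156949    69.32927399] [   1.60863125 -315.08035444   69.32927399] [-0.17137908 -0.69551618 -0.19991887] [ 0.03317079  0.02460885 -0.02879172]
ring [392.8 249.3] [386 243  14  14 103] [ 540.  -118.3  102. ] [ -1.4 -76.2 102. ]
tcp in scene crop [ 94.40391612 279.12677315]
```

View pics/c4.png

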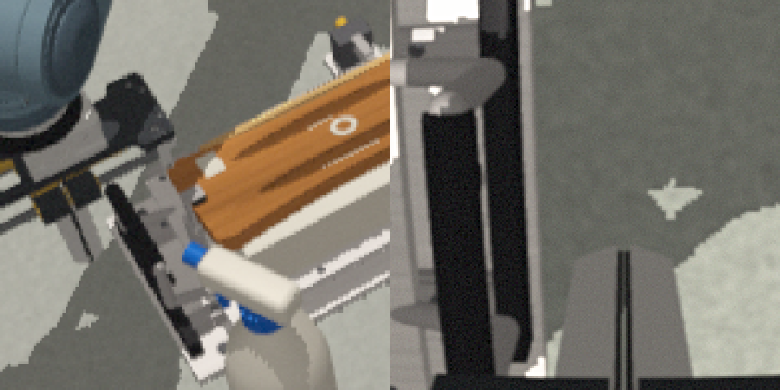

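The wrist image shows the closed fingertips ending about 20–38 mm short of the nominal TCP (row 275 rather than about 251–263). That means the push at z=92 passed over the bar. I'll lower the tool and push slowly.

Request:
carry_out --pt "0 0 0.019 0 0 0 -1" --pt "-0.01 0 0.019 0 0 0 -1" --pt "-0.02 0 0.019 0 0 0 -1" --pt "-0.03 0 0.019 0 0 0 -1" --pt "-0.04 0 0.019 0 0 0 -1"

```text
time: 7.1
ee_pos: [559.9, -318.3, 48.9]
orientation: [0.002, 0.738, -0.675, 0.002]
contact_force: [0.7, -8.6, -6.0]
gripper_width: 0.004
```

Request:
carry_out --pt "-0.008 0 0 0 0 0 -1" --pt "-0.016 0 0 0 0 0 -1" --pt "-0.024 0 0 0 0 0 -1" --pt "-0.03 0 0 0 0 0 -1" --pt "-0.033 0 0 0 0 0 -1"

```text
time: 7.72
ee_pos: [556.7, -284.8, 48.9]
orientation: [0.001, 0.738, -0.675, 0.001]
contact_force: [-0.5, -6.7, -4.5]
gripper_width: 0.001
```

```bash
python3 - <<'E'
from h import *
p,R,s=tool();print(s['time'],p,tosl(p),s['contact_force'],s['ft_torque'])
c=eyes.camera('top');ringtop(c)
E
```

```text
7.725 [ 556.66868546 -284.77663984   48.87505327] [   0.58919552 -243.47360479   48.87505327] [-0.47218905 -6.65139906 -4.54081871] [-1.1340939  -0.01757771  0.0693422 ]
ring [365.6 252.3] [359 246  14  14 107] [534.8 -70.4 102. ] [ -2.3 -28.  102. ]
```

Request:
carry_out --pt "-0.008 0 0 0 0 0 -1" --pt "-0.016 0 0 0 0 0 -1" --pt "-0.024 0 0 0 0 0 -1" --pt "-0.03 0 0 0 0 0 -1" --pt "-0.033 0 0 0 0 0 -1"

```text
time: 8.4
ee_pos: [553.9, -250.4, 49.2]
orientation: [0.0, 0.737, -0.675, 0.0]
contact_force: [0.6, -1.1, -0.7]
gripper_width: 0.006
```

```bash
python3 - <<'E'
from h import *
p,R,s=tool();print(s['time'],tosl(p),s['contact_force'])
c=eyes.camera('top');ringtop(c);save(c,'top4.png')
im=cv2.cvtColor(c['img'],cv2.COLOR_RGB2BGR)[190:360,190:470]
cv2.imwrite('pics/c5.png',cv2.resize(im,None,fx=2.8,fy=2.8,interpolation=3))
E
```

```text
8.4 [   0.90049396 -208.98697725   49.20635101] [ 0.55192743 -1.07301463 -0.71007705]
ring [346. 254.] [339 248  15  13 104] [531.7 -36.1 102. ] [ -2.4   6.5 102. ]
```

View pics/c5.png

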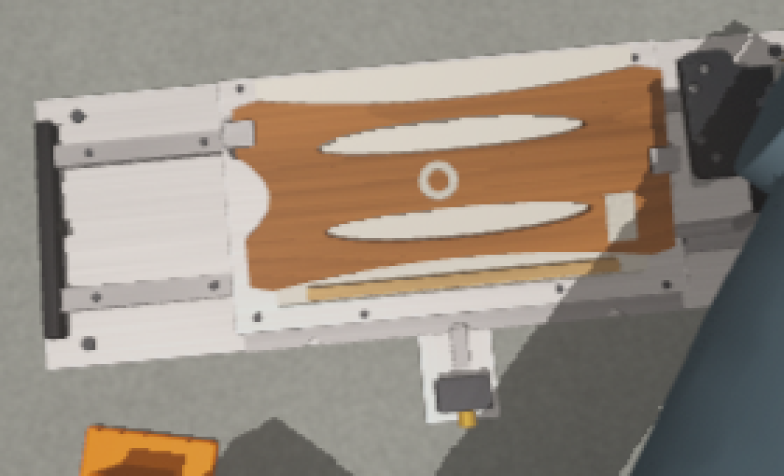

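The strip notches at crop (313,340) and (613,312) put the middle notch at x≈463, with the roller at about 458. The carriage is roughly 3 mm short and inside the pull-in zone. I'll creep forward.

Request:
carry_out --pt "-0.001 0 0 0 0 0 -1" --pt "-0.002 0 0 0 0 0 -1" --pt "-0.003 0 0 0 0 0 -1" --pt "-0.003 0 0 0 0 0 -1" --pt "-0.003 0 0 0 0 0 -1"

```text
time: 9.07
ee_pos: [553.8, -247.8, 48.9]
orientation: [-0.0, 0.737, -0.675, -0.0]
contact_force: [-0.4, 0.2, -0.5]
gripper_width: 0.01
```

```bash
python3 - <<'E'
from h import *
p,R,s=tool();print(s['time'],tosl(p),s['contact_force'])
c=eyes.camera('top');ringtop(c)
E
```

```text
9.075 [   0.97802146 -206.41172452   48.94083617] [-0.43827924  0.18376067 -0.53319374]
ring [343.9 254.1] [337 248  14  13 100] [531.6 -32.3 102. ] [ -2.1  10.2 102. ]
```

Request:
carry_out --pt "-0.001 0 0 0 0 0 -1" --pt "-0.002 0 0 0 0 0 -1" --pt "-0.002 0 0 0 0 0 -1" --pt "-0.002 0 0 0 0 0 -1" --pt "-0.002 0 0 0 0 0 -1"

```text
time: 9.75
ee_pos: [553.6, -245.7, 48.9]
orientation: [-0.0, 0.737, -0.675, -0.0]
contact_force: [-0.2, -0.3, -0.5]
gripper_width: 0.002
```

```bash
python3 - <<'E'
from h import *
p,R,s=tool();print(s['time'],tosl(p),s['contact_force'])
c=eyes.camera('top');ringtop(c)
E
```

```text
9.75 [   0.9613238  -204.32174816   48.93443735] [-0.17762452 -0.29319852 -0.52052844]
ring [343.5 254. ] [337 248  14  13 104] [531.8 -31.6 102. ] [ -1.9  10.9 102. ]
```

The ring stayed put while the tool advanced and the force is zero, so the carriage is seated. Now I'll back off, rise and go to the meter.

Request:
carry_out --pt "0.03 0 0 0 0 0 -1" --pt "0.06 0 0 0 0 0 -1" --pt "0.06 0 -0.06 0 0 0 0" --pt "0.06 0 -0.12 0 0 0 1" --pt "0.06 0 -0.24 0 0 0 1"

```text
time: 10.42
ee_pos: [558.5, -305.4, 233.0]
orientation: [-0.0, 0.737, -0.675, -0.0]
contact_force: [1.2, -0.5, -0.4]
gripper_width: 0.291
```

```bash
python3 - <<'E'
from h import *
p,R,s=tool();print(tosl(p))
row([430,336,290],mat([0.105,-.995,0],[0,0,-1]))
E
```

```text
[   0.63126015 -264.18909064  233.02042476]
t 10.43 F [ 1.21 -0.54 -0.36] w 0.291
row [-0.6502  0.0719 -0.0566] [ 0.0005  0.0006 -0.0175]
```

Request:
carry_out --pt "-0.03 0 -0.056 0 0 0 1" --pt "-0.65 0.072 -0.056 0 0 0 1" --pt "-0.65 0.072 -0.056 0 0 -0.017 1" --pt "-0.65 0.072 -0.056 0 0 -0.017 1" --pt "-0.65 0.072 -0.056 0 0 -0.017 1"

```text
time: 11.05
ee_pos: [505.1, -29.5, 287.0]
orientation: [-0.0, 0.743, -0.669, 0.0]
contact_force: [1.5, 0.7, -0.2]
gripper_width: 0.819
```

```bash
python3 - <<'E'
from h import *
c=eyes.camera('top');ringtop(c)
row([430,336,290],mat([0.105,-.995,0],[0,0,-1]))
E
```

```text
t 11.1 F [ 0.66  5.46 -0.18] w 0.86
row [-0.3654  0.0337 -0.0012] [-0.0008  0.0038  0.0055]
```

Request:
carry_out --pt "-0.365 0.034 -0.001 0 0 0 1" --pt "-0.365 0.034 -0.001 0 0 0 1" --pt "-0.365 0.034 -0.001 0 0 0 1" --pt "-0.365 0.034 -0.001 0 0 0 1" --pt "-0.365 0.034 -0.001 0 0 0 1"

```text
time: 11.72
ee_pos: [443.7, 277.0, 288.1]
orientation: [-0.0, 0.743, -0.669, 0.0]
contact_force: [0.4, 0.3, -0.5]
gripper_width: 0.999
```

```bash
python3 - <<'E'
from h import *
row([430,336,290],mat([0.105,-.995,0],[0,0,-1]))
c=eyes.camera('top');ringtop(c)
p,R,s=tool();w=eyes.camera('wrist');T=np.array(w['tool_from_camera']);print(p)
for t in ['meter','stand']:
    for r in search_frame(w,t)[:2]:
        X=p+R.apply((T@np.r_[r['centre'],1])[:3]);print(t,r['score'],X.round(0))
cv2.imwrite('pics/w2.png',cv2.cvtColor(w['img'],cv2.COLOR_RGB2BGR))
E
```

```text
t 11.72 F [ 0.36  0.27 -0.51] w 0.999
row [-0.0601  0.0075 -0.0019] [-0.0008  0.0002 -0.0003]
ring [343.5 253.9] [337 248  14  13 103] [531.9 -31.6 102. ] [ -1.8  10.9 102. ]
[441.29772374 283.00712821 287.87015106]
meter 0.93 [440. 330. 181.]
stand 0.81 [454. 325.   9.]
stand 0.62 [339. 175.  16.]
```

View pics/w2.png

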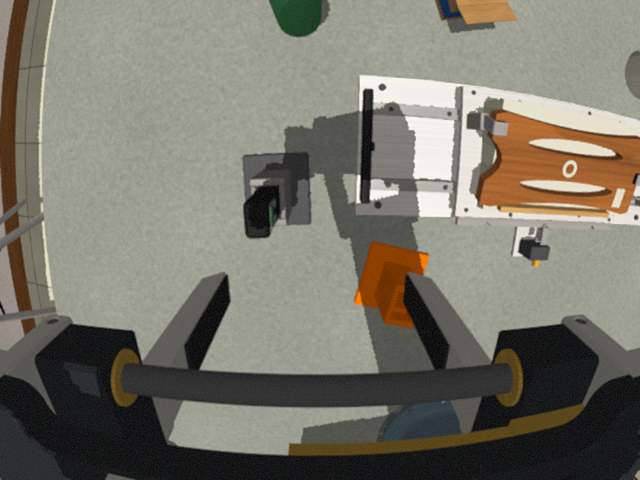

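```bash
cat >> h.py <<'E'
def pw(w,p,R,X):
    T=np.linalg.inv(np.array(w['tool_from_camera']));out=[]
    for P in np.atleast_2d(X):
        c=(T@np.r_[R.inv().apply(P-p),1])[:3];r=np.hypot(c[0],c[1]);out.append(np.r_[w['cx'],w['cy']]+c[:2]/r*np.arctan2(r,c[2])*w['fx'])
    return np.array(out)
def wray(w,p,R,u,v,z):
    d=np.array([u-w['cx'],v-w['cy']]);r=np.hypot(*d);th=r/w['fx'];c=np.r_[d/r*np.sin(th),np.cos(th)]
    T=np.array(w['tool_from_camera']);o=p+R.apply(T[:3,3]);D=R.apply(T[:3,:3]@c);return o+D*(z-o[2])/D[2]
E
python3 - <<'E'
from h import *
from scipy.optimize import minimize
p,R,s=tool();w=eyes.camera('wrist');print(p,s['time'])
wi=w['img'];t0=cv2.cvtColor(cv2.imread('pics/top0.png'),cv2.COLOR_BGR2RGB);c=eyes.camera('top')
q=pw(w,p,R,[[438,336,183],[438,336,100],[438,336,10]]);print('pred',q.round())
def mask(im,x,y,r):
    m=np.zeros(im.shape[:2],np.uint8); m[y-r:y+r,x-r:x+r]=1
    hsv=cv2.cvtColor(im,cv2.COLOR_RGB2HSV); dk=(im.max(2)<48)&(m>0)
    n,l,st,ce=cv2.connectedComponentsWithStats(dk.astype(np.uint8)); i=1+np.argmax(st[1:,4]); print(st[i],ce[i])
    return (cv2.morphologyEx((l==i).astype(np.uint8),cv2.MORPH_CLOSE,np.ones((9,9))))
u,v=q[0].round().astype(int); mw=mask(wi,u,v,45); mt=mask(t0,118,307,35)
def box(x,y,a):
    B=[]
    for z in (100,183):
        for i,j in ((18,12),(18,-12),(-18,-12),(-18,12)): B.append([x+i*np.cos(a)-j*np.sin(a),y+i*np.sin(a)+j*np.cos(a),z])
    return np.array(B)
def sil(pts,sh):
    k=4;m=np.zeros((sh[0]*k,sh[1]*k),np.uint8);cv2.fillConvexPoly(m,cv2.convexHull((pts*k).astype(np.int32)),255);return cv2.resize(m,(sh[1],sh[0]),interpolation=cv2.INTER_AREA)/255.
def cost(P,which):
    x,y,a=P[0],P[1],P[2]/100;k=0
    if which!='t': k+=np.abs(sil(pw(w,p,R,box(x,y,a)),mw.shape)-mw).sum()
    if which!='w': k+=np.abs(sil(np.array([proj(c,b) for b in box(x,y,a)]),mt.shape)-mt).sum()
    return k
for wh in ['w','t','wt']:
    r=minimize(cost,[438,336,10],args=(wh,),method='Nelder-Mead',options=dict(initial_simplex=[[438,336,10],[444,336,10],[438,342,10],[438,336,0]],xatol=.2,fatol=.5,maxfev=150))
    print(wh,r.x.round(1),r.fun,mw.sum(),mt.sum())
# foot corners from wrist
for uv in [(243,155),(307,153),(310,222)]: print(wray(w,p,R,*uv,10).round(1))
E
```

```text
[444.01023559 275.73622006 287.64707047] 11.925
pred [[249. 222.]
 [262. 204.]
 [271. 191.]]
[ 236  187   37   53 1230] [253.37804878 211.76178862]
[100 296  38  24 603] [119.18573798 307.986733  ]
w [438.8 335.9   1.9] 254.12156862745098 1475 838
t [436.1 334.2   5.8] 81.71764705882353 1475 838
wt [437.1 335.5  -0.7] 373.52941176470586 1475 838
[483.1 378.5  10. ]
[493.6 292.9  10. ]
[399.9 279.2  10. ]
```

```bash
python3 - <<'E'
from h import *
row([437.5,335.5,108],mat([0.113,-.994,0],[0,0,-1]))
E
```

```text
t 12.03 F [-0.18 -0.28  0.06] w 0.997
row [-0.0618  0.0008  0.1797] [ 0.0001 -0.0004 -0.0095]
```

Request:
carry_out --pt "-0.04 0.001 0 0 0 -0.01 1" --pt "-0.062 0.001 0.01 0 0 -0.01 1" --pt "-0.062 0.001 0.06 0 0 -0.01 1" --pt "-0.062 0.001 0.12 0 0 -0.01 1" --pt "-0.062 0.001 0.18 0 0 -0.01 1"

```text
time: 12.65
ee_pos: [438.1, 335.0, 106.5]
orientation: [-0.001, 0.745, -0.667, 0.0]
contact_force: [0.6, 0.0, -0.1]
gripper_width: 0.999
```

```bash
python3 - <<'E'
from h import *
row([437.5,335.5,108],mat([0.113,-.994,0],[0,0,-1]))
p,R,s=tool();w=eyes.camera('wrist');T=np.array(w['tool_from_camera']);print(p)
for r in search_frame(w,'meter')[:2]:
        X=(T@np.r_[r['centre'],1])[:3];print(r['score'],X.round(0),(p+R.apply(X)).round())
cv2.imwrite('pics/w3.png',cv2.cvtColor(w['img'],cv2.COLOR_RGB2BGR)[120:420,120:520])
E
```

```text
t 12.65 F [ 0.62  0.   -0.12] w 0.999
row [-0.0006  0.0006 -0.0015] [-0.0013  0.0003 -0.0015]
[438.13808678 335.0129782  106.50874584]
0.92 [ -3. -12. -75.] [450. 340. 182.]
0.2 [ -3. -21.  97.] [459. 340.  10.]
```

View pics/w3.png

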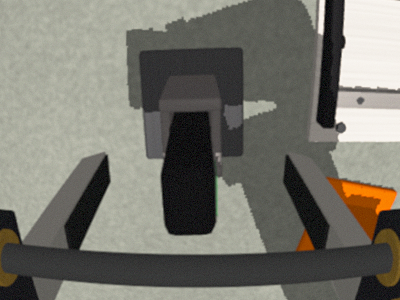

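The meter stands centred between the fingers at crop (190,170). Closing.

Request:
carry_out --pt "0 0 0 0 0 0 -1" --pt "0 0 0 0 0 0 -1" --pt "0 0 0 0 0 0 -1" --pt "0 0 0 0 0 0 -1" --pt "0 0 0 0 0 0 -1"

```text
time: 13.38
ee_pos: [437.1, 336.8, 108.2]
orientation: [-0.0, 0.747, -0.665, 0.0]
contact_force: [-0.3, 0.3, 0.4]
gripper_width: 0.505
```

Request:
carry_out --pt "0 0 0 0 0 0 -1" --pt "0 0 0 0 0 0 -1" --pt "0 0 -0.01 0 0 0 -1" --pt "0 0 -0.025 0 0 0 -1" --pt "0 0 -0.04 0 0 0 -1"

```text
time: 14.0
ee_pos: [437.3, 336.5, 149.2]
orientation: [-0.0, 0.747, -0.665, 0.0]
contact_force: [-0.6, -0.3, -2.4]
gripper_width: 0.254
```

Width 0.254 is 23.9 mm, which is the body's thickness, and the force shows its weight. Lifting.

Request:
carry_out --pt "0 0 -0.04 0 0 0 -1" --pt "0 0 -0.09 0 0 0 -1" --pt "0 0 -0.13 0 0 0 -1" --pt "0 0 -0.15 0 0 0 -1" --pt "0 0 -0.15 0 0 0 -1"

```text
time: 14.62
ee_pos: [437.6, 336.8, 299.3]
orientation: [-0.001, 0.746, -0.665, 0.001]
contact_force: [0.2, 0.2, -2.2]
gripper_width: 0.253
```

```bash
cat >> h.py <<'E'
t15=np.deg2rad(15)
Zs=np.cos(t15)*np.array([0,0,1])-np.sin(t15)*Xs
RT=mat(-Ys,-Zs)
E
python3 - <<'E'
from h import *
p,R,s=tool();print(p,s['gripper_width'],s['contact_force'])
c=eyes.camera('top');ringtop(c)
spot=np.array([531.8,-31.7,102]); off=90
row(spot+Zs*(off+60),RT)
E
```

```text
[437.57865341 336.78454572 299.30413404] 0.2534850631538014 [ 0.18846193  0.19577347 -2.16175065]
ring [343.5 253.9] [337 248  14  13 103] [531.9 -31.6 102. ] [ -1.8  10.9 102. ]
t 14.68 F [-0.22 -0.37 -1.39] w 0.251
row [ 0.3755 -0.0135  0.0504] [0.2624 0.003  0.0265]
```

Request:
carry_out --pt "0.05 0 0 0.05 0 0 -1" --pt "0.375 -0.0135 0.05 0.262 0 0.026 -1" --pt "0.375 -0.0135 0.05 0.262 0 0.026 -1" --pt "0.375 -0.0135 0.05 0.262 0 0.026 -1" --pt "0.375 -0.0135 0.05 0.262 0 0.026 -1"

```text
time: 15.3
ee_pos: [479.6, 41.3, 256.8]
orientation: [-0.097, 0.732, -0.669, 0.085]
contact_force: [0.6, 0.1, -1.8]
gripper_width: 0.256
```

Request:
carry_out --pt "0.06 0 0 0 0 0 -1" --pt "0.06 0 0 0 0 0 -1" --pt "0.06 0 0 0 0 0 -1" --pt "0.06 0 0 0 0 0 -1" --pt "0.06 0 0 0 0 0 -1"

```text
time: 15.92
ee_pos: [486.4, -15.4, 259.4]
orientation: [-0.098, 0.732, -0.668, 0.087]
contact_force: [-0.5, 1.2, -2.0]
gripper_width: 0.255
```

```bash
python3 - <<'E'
from h import *
p,R,s=tool();print(p,tosl(p),s['gripper_width'],s['contact_force'])
row(np.array([531.8,-31.7,102])+Zs*150,RT)
E
```

```text
[486.36646158 -15.39485724 259.3681026 ] [-45.7277877   31.05086506 259.3681026 ] 0.25451036034325764 [-0.54480115  1.24261982 -1.99698046]
t 15.93 F [-0.54  1.24 -2.  ] w 0.255
row [ 0.0203 -0.0015  0.0133] [0.0002 0.0044 0.0026]
```

Request:
carry_out --pt "0.02 -0.0015 0.013 0 0.004 0.003 -1" --pt "0.02 -0.0015 0.013 0 0.004 0.003 -1" --pt "0.02 -0.0015 0.013 0 0.004 0.003 -1" --pt "0.02 -0.0015 0.013 0 0.004 0.003 -1" --pt "0.02 -0.0015 0.013 0 0.004 0.003 -1"

```text
time: 16.55
ee_pos: [493.2, -36.0, 247.8]
orientation: [-0.096, 0.73, -0.67, 0.089]
contact_force: [-0.8, -0.5, -1.6]
gripper_width: 0.252
```

```bash
python3 - <<'E'
from h import *
p,R,s=tool();w=eyes.camera('wrist');T=np.array(w['tool_from_camera'])
row(np.array([531.8,-31.7,102])+Zs*150,RT)
for t in ['meter','tip','spot']:
    for r in search_frame(w,t)[:2]:
        X=(T@np.r_[r['centre'],1])[:3];print(t,r['score'],X.round(1),(p+R.apply(X)).round(1))
print('pred ring px',pw(w,p,R,[531.8,-31.7,102]),'pred tip px',pw(w,p,R,p+R.apply([0,0,90])))
sc=eyes.camera('scene');tp=eyes.camera('top')
tip=p+R.apply([0,0,90])
for n,c in(('scene',sc),('top',tp)):
    print(n,'tip px',np.round(proj(c,tip),1),'ring px',np.round(proj(c,[531.8,-31.7,102]),1))
a=cv2.resize(cv2.cvtColor(w['img'],cv2.COLOR_RGB2BGR)[150:350,220:420],None,fx=2,fy=2,interpolation=3)
u,v=np.round(proj(sc,tip)).astype(int)
b=cv2.resize(cv2.cvtColor(sc['img'],cv2.COLOR_RGB2BGR)[v-60:v+40,u-50:u+50],None,fx=4,fy=4,interpolation=3);print('scene crop origin',u-50,v-60)
cv2.imwrite('pics/w4.png',np.hstack([a,b]))
g=cv2.cvtColor(w['img'],cv2.COLOR_RGB2HSV);m=((g[...,1]<70)&(g[...,2]>110)).astype(np.uint8)
n,l,st,ce=cv2.connectedComponentsWithStats(m)
for i in range(1,n):
    x,y,ww,h,ar=st[i]
    if 20<ww<80 and 15<h<80 and 100<ar<3000: print(ce[i].round(1),st[i],wray(w,p,R,*ce[i],102).round(1))
E
```

```text
t 16.6 F [-0.36  0.3  -2.4 ] w 0.254
row [-0.001   0.0001  0.0008] [-0.0007 -0.0006 -0.0025]
meter 0.61 [  4.4  -9.4 -69.1] [484.8 -41.1 316.9]
meter 0.61 [-360.1   80.   211.3] [440.  320.9  23. ]
spot 0.61 [-2.500e+00 -1.000e-01  1.468e+02] [531.  -30.2 106.1]
pred ring px [[314.93120971 211.48961468]] pred tip px [[315.86593659 226.50531233]]
scene tip px [290.  220.9] ring px [295.1 241.8]
top tip px [346.6 257.6] ring px [343.5 254. ]
scene crop origin 240 161
[314.9 209.6] [304 201  24  20 216] [533.7 -31.5 102. ]
[128.6 410.8] [  94  387   75   50 2150] [272.6 177.  102. ]
[500.7 414.5] [ 467  387   73   56 2714] [ 306.9 -280.6  102. ]
[331.2 426.5] [ 297  407   63   37 1886] [293.5 -70.4 102. ]
```

View pics/w4.png

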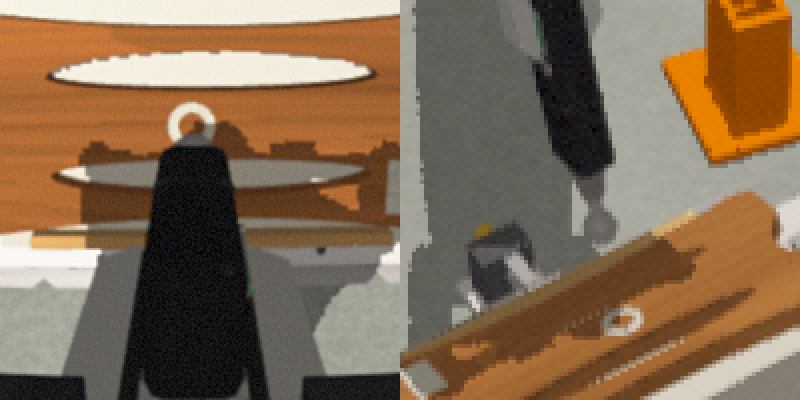

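Wrist: ring at (315.5,211.5), predicted (315,211.5). Scene: ball bottom at about (290,221) and ring at (295.5,241), both within 1 px of the prediction. Descending.

Request:
carry_out --pt "-0.001 0 0.015 0 0 0 -1" --pt "-0.001 0 0.03 0 0 0 -1" --pt "-0.001 0 0.042 0 0 0 -1" --pt "-0.001 0 0.05 0 0 0 -1" --pt "-0.001 0 0.052 0 0 0 -1"

```text
time: 17.48
ee_pos: [506.2, -34.1, 196.3]
orientation: [-0.096, 0.73, -0.671, 0.088]
contact_force: [-0.0, -0.1, -1.2]
gripper_width: 0.254
```

Request:
carry_out --pt "0 0 0.001 0 0 0 -1" --pt "0 0 0.002 0 0 0 -1" --pt "0 0 0.003 0 0 0 -1" --pt "0 0 0.004 0 0 0 -1" --pt "0 0 0.004 0 0 0 -1"

```text
time: 18.1
ee_pos: [507.4, -34.1, 193.2]
orientation: [-0.096, 0.73, -0.671, 0.088]
contact_force: [0.1, -0.4, -1.0]
gripper_width: 0.251
```

```bash
cat > k.py <<'E'
from h import *
import time
p,R,s=tool();sp=np.array([531.8,-31.7,102]);row(sp+Zs*85,RT)
d=p+R.apply([0,0,90])-sp;print('tip rel spot: slide x,y,n',(d@np.cross(Ys,Zs)).round(1),(d@Ys).round(1),(d@Zs).round(1),'Fn',np.dot(s['contact_force'],Zs).round(2))
E
python3 k.py
```

```text
t 18.1 F [ 0.12 -0.42 -1.  ] w 0.251
row [-0.0003 -0.0001  0.0094] [-0.0001 -0.0005 -0.003 ]
tip rel spot: slide x,y,n -0.1 -0.3 4.4 Fn -0.99
```

Request:
carry_out --pt "0 0 0.001 0 0 0 -1" --pt "0 0 0.003 0 0 0 -1" --pt "0 0 0.005 0 0 0 -1" --pt "0 0 0.006 0 0 0 -1" --pt "0 0 0.006 0 0 0 -1"

```text
time: 18.73
ee_pos: [509.1, -34.0, 187.6]
orientation: [-0.096, 0.73, -0.671, 0.088]
contact_force: [0.0, -0.2, -0.8]
gripper_width: 0.256
```

Request:
carry_out --pt "0 0 0.0015 0 0 0 -1" --pt "0 0 0.003 0 0 0 -1" --pt "0 0 0.003 0 0 0 -1" --pt "0 0 0.003 0 0 0 -1" --pt "0 0 0.003 0 0 0 -1"

```text
time: 19.35
ee_pos: [509.8, -33.9, 184.7]
orientation: [-0.096, 0.73, -0.671, 0.088]
contact_force: [-0.6, -0.1, 0.1]
gripper_width: 0.255
```

```bash
python3 k.py; python3 - <<'E'
from h import *
f=[]
for i in range(8): eyes.camera('top'); f.append(sensors.sense()['contact_force'])
print(np.mean(f,0),np.std(f,0))
E
```

```text
t 19.35 F [-0.62 -0.12  0.09] w 0.255
row [-0.0003  0.0001  0.0006] [-0.0003 -0.0006 -0.0029]
tip rel spot: slide x,y,n 0.1 -0.3 -4.4 Fn 0.25
[-0.55119367 -0.17333938  0.86258701] [0.52759661 0.57097732 0.37821789]
```

```bash
python3 k.py; python3 - <<'E'
from h import *
c=eyes.camera('top');ringtop(c);im=cv2.cvtColor(c['img'],cv2.COLOR_RGB2BGR)
t=cv2.imread('pics/top4.png')[220:310,264:300]   # carriage front end, ring then at slide y 6.5
r=cv2.matchTemplate(im[210:320,245:310],t,cv2.TM_CCOEFF_NORMED);_,v,_,l=cv2.minMaxLoc(r)
print('carriage front shift px since y=6.5:',l[0]+245-264,l[1]+210-220,v)
f=[]
for i in range(12): eyes.camera('top'); f.append(sensors.sense()['contact_force'])
s=sensors.sense();print(s['time'],np.mean(f,0),s['gripper_width'],np.abs(s['qd']).max())
E
```

```text
t 19.75 F [-0.19 -0.45  0.71] w 0.258
row [-0.0003  0.0001  0.0005] [-0.0003 -0.0005 -0.003 ]
tip rel spot: slide x,y,n 0.1 -0.3 -4.5 Fn 0.74
carriage front shift px since y=6.5: -3 0 0.7428706884384155
20.4 [-0.85985207  0.17894873  0.67090446] 0.25135335552495064 0.002181789691801727
```

```bash
python3 -c "
from h import *
print(workorder.sign_off())"
```

```text
the job is handed in; nothing more can be done
None
```

The carriage is at the middle station, and I handed the job in at about 20 s with the gripper holding the meter's ball head pressed into the ring. The sign-off gives no verdict, so I don't know how it was judged.

**Carriage:** It seated in the middle notch. The ring stopped following the tool, the push force fell to about 0 N, and the ring stayed at the same spot in later pictures. With the meter on the wood, the carriage's front end still matched that position to about 1 px. That match scored only 0.74.

**Meter:** It came out of the stand with the fingers 23.9 mm apart, which matches its body. Before I lowered it, the ring and ball were within about 1 px of where I predicted in the wrist and scene cameras. At the end, the arm's pose put the tip about 0.3 mm sideways from the ring's centre. The meter was square to the wood within 0.01 rad.

**Disagreements:**
- **Push-in depth:** By position the head is in about 4.5 mm, about 1.8 N. The force readings suggest 2.7 N, or nearly 7 mm. Both are inside the allowed range, but I can't say which is right.
- **Finger length:** The closed fingertips end roughly 35 mm short of the stated tool point. Because of that, my first push passed over the handle bar without touching it, and I repeated it lower.
- **Bystanders:** I moved nothing near the bottle, sprayer or carton, but I made no final check on them.

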